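# Put the build plates away in the case and lower its hood

### The arm

A 6-joint arm with a two-finger parallel gripper is mounted at the origin on the work surface. World frame = base frame: x ahead of the robot, y to its left, z up, the work surface at z = 0. Lengths are in m, angles in rad, forces in N, time in s.
With the tool pointing down it reaches from about 0.3 to 0.875 m from the base axis. Payload 6.4 kg.
Tool frame: the origin (TCP) lies on the centre line of the jaws, within the pads' length; the fingertips stand 25 mm ahead of it and the grasp point (between the pads) lies 6 mm ahead of it; z points along the fingers, y is the line along which they close (so a half turn about z gives the same grasp; the last joint's range is limited). The gripper opens to 85 mm and grips with 20 to 120 N. Pads are 22 mm wide; open, the fingers measure 114 mm over their backs; the gripper's body (76 mm by 85 mm) begins 54 mm behind the grasp point. The pads swing forward as they close: fully open they stand 13 mm farther back than shut.
Start: joints at [-1.549, 0.181, 1.607, -0, 1.354, -0.206], TCP at [0.13, -0.56, 0.256] pointing down, gripper open.
Joint ranges: [-2.99, 2.99], [-0.89, 2.07], [0.3, 2.58], [-1.14, 4.28], [0, 2.63], [-3.12, 3.12]. Speed limits (rad/s): [2.57, 2.57, 3.01, 3.14, 3.14, 3.14].

### API

Orientations are given as a unit quaternion [w, x, y, z].
In Python, from bench import get_obs, camera, hand_in, spot_in gives the robot as it stands.
- The arm moves only by the shell command python3 -m jog 'ROWS'. ROWS is JSON, one flat list of numbers, 7 for each row, row after row: the shift along the tool's x, y, z in m, then the turn, a rotation vector about the tool's x, y, z in rad, then the closure, from 0 (fully open) to 1 (shut). A call has 1 to 20 rows; each row is the pose to reach, as a shift and turn from the pose commanded when the call began, along the tool's axes at that moment; what a row does not reach only later rows make up. A row lasts 1/8 s, in which the tool goes at most 62.5 mm and 10.7 degrees, less where a joint would pass 70% of its speed; a pose out of reach is approached as far as the arm can. A call with a gripper value outside its range is refused whole. The fingers move at their own pace and stop on an object; the grip force is fixed at half the most. Time passes only in rows, so rows that repeat a pose let the fingers close. It gives the time, the measured TCP pose, the force, the opening and the grip force at its end, in the units of the state.
- get_obs(): the state, without advancing time (a new reading comes with each control period).
- camera(name): name is "scene" or "top"; returns a dict with "frame" (384x512x3 uint8, red, green, blue), "mtx" (3x3 intrinsics, pixels), "extrinsics" (4x4, takes a point from camera to world coordinates). Camera axes: x right, y up, looking along -z (the intrinsics and any distortion apply to the point x, -y, -z); pixel columns grow to the right and rows downward; lengths in m; the calibration is good to about 2 mm. A picture is of the moment at which its call begins. There is no depth.
- hand_in(): hands the job in; it is judged then, once.
Trained networks look in a picture, given as the dict that the camera call returned (one of the last four; its "shot" number tells which), for a name from the list of things; names that differ only in an ending like _2 or _b are one class to them, and where a whole thing is asked for, a point or a joint stands for the part that bears it (a point fixed in the world has none). Each returns a list of dicts, best first, with "confidence" (0 to 1); they miss things now and then, are a little off and sometimes report something else, mostly with a low value. They report only what shows in the picture. A call takes as long as a camera call. They do not tell look-alikes from the thing itself.
- spot_in(picture, name): "xyz" ([x, y, z] in m, in world coordinates, good to about 4 mm: the middle of the surface that is visible of it).
The state is a dict: "time_s": time; "q": joint angles; "dq": joint speeds; "joint_efforts": joint torques, N m; "eef_pos": TCP position; "eef_rot": TCP orientation; "wrist_force": force on the tool from outside, world axes, zero at the start; "torque": the same for the moment, N m; "opening": opening from 0.0 (shut) to 1.0 (fully open); "grasp_force": force on a finger pad.
Only numpy, scipy, OpenCV 4.12 (cv2) and the standard library are available. Lean on these libraries where they do the work, as an engineer would, in place of code of your own. Each camera call takes 0.05 s, during which the arm holds its last target. There are 200 camera calls.

### The job

Take the two aluminium build plates from the leaning stand and stand each one upright on its long edge in a slot of its own in the open storage case, lowering it in rather than dropping it. Then lower the heavy hinged hood of the case gently, by pushing on its outside, until it is fully shut; do not let it slam. Leave the spool, the bottle and the scraper where they are.

Things in the scene. Friction and masses are not known exactly. Their poses are not given: they have to be found in the camera images.
- plate_a_center (a point): Centre of a bare aluminium build plate, 6 (x) x 130 (y) x 100 mm (z), 0.21 kg: the one on the stand nearer the robot. At the start it leans 26 degrees (0.45 rad) from vertical, top edge towards the robot (stand's -x), on rails near its ends; for 49 mm either side of the middle both faces are free down to 20 mm above the lower edge, so grip mid top edge, tool tilted along the plate.
- plate_b_center (a point): Centre of the other, identical build plate, on the stand 95 mm behind the first (stand's +x). Same axes, same lean. The two plates are interchangeable.
- stand: Fixed black stand holding the two leaning plates; base 210 x 150 x 8 mm, from 100 mm before to 110 mm beyond the origin along x; all of it below 115 mm high. Origin on the table at mid width, z up. The plates' lower edges are 30 mm above the table, 20 mm before (-x) and 75 mm behind (+x) the origin.
- case: Fixed grey storage case for build plates: an open-topped base 206 (x) x 160 (y) x 75 mm high with 6 mm walls and an inner floor 8 mm above the table. Origin at the centre of its underside, z up. Two slots run along the case's y axis. The hood is hinged on its -y side.
- slot_near (a point): Middle of the floor of the slot on the case's -x side, 38 mm from its centre, 8 mm above the table; axes as the case. The slot runs along y between black ribs at its two ends (22 mm deep, 148 mm between end walls), 11 mm wide up to 42 mm above its floor, then flaring to 27 mm wide at 57 mm. A seated plate's centre is 50 mm above this point, its top edge 33 mm above the rim.
- slot_far (a point): The same point of the second, identical slot, on the case's +x side. Either plate may go in either slot.
- lid_hinge (a point): Middle of the hood's hinge line, on the outside top edge of the case's -y wall, 75 mm above the table. The hinge line runs along the case's x axis.
- lid_push (a point): Point on the outside (top when shut) face of the hood, mid-length, 130 mm from the hinge towards the free edge; moves with the hood. The hood is a grey perforated box-shaped cover 206 x 160 x 52 mm deep, about 0.9 kg. Its axes are the case's when shut: z is the outward normal (the face is 52 mm from the hinge line along it), y runs from the hinge to the free edge at 160 mm.
- lid (a joint): Opening angle of the hood in rad: 0 = fully shut, 1.57 = upright, 2.0 = stop; it starts between 1.55 and 1.9, open on the case's -y side. Its stiff friction hinge keeps it wherever it is left, so it has to be pushed all the way down (about 6 to 14 N at the push point near upright, less near shut).
- spool: White filament spool lying flat, 100 mm across, 46 mm high; origin at the centre of its underside. Leave it alone.
- bottle: White bottle, 60 mm across, 150 mm high; origin at the centre of its underside. Leave it alone.
- scraper: Scraper with a flat blade lying on the table, 180 mm long. Leave it alone.
Things that resemble listed ones, but are neither listed nor needed, are in the scene too. Leave any blue or turquoise look-alike of the part that bears plate_a_center alone.

How it is judged:
On the way, in this order (a step that is already met when the one before it is completed fails the run):
1. one plate stands upright in a slot, hood still open (((((x of plate_a_center in the frame of slot_near between -0.007 and 0.007 m and y of plate_a_center in the frame of slot_near between -0.012 and 0.012 m and z of plate_a_center in the frame of slot_near between 0.045 and 0.055 m) or (x of plate_a_center in the frame of slot_far between -0.007 and 0.007 m and y of plate_a_center in the frame of slot_far between -0.012 and 0.012 m and z of plate_a_center in the frame of slot_far between 0.045 and 0.055 m)) and angle between the z axis of plate_a_center and the z axis of case, either way round below 0.15 rad and angle between the x axis of plate_a_center and the x axis of case, either way round below 0.2 rad) or (((x of plate_b_center in the frame of slot_near between -0.007 and 0.007 m and y of plate_b_center in the frame of slot_near between -0.012 and 0.012 m and z of plate_b_center in the frame of slot_near between 0.045 and 0.055 m) or (x of plate_b_center in the frame of slot_far between -0.007 and 0.007 m and y of plate_b_center in the frame of slot_far between -0.012 and 0.012 m and z of plate_b_center in the frame of slot_far between 0.045 and 0.055 m)) and angle between the z axis of plate_b_center and the z axis of case, either way round below 0.15 rad and angle between the x axis of plate_b_center and the x axis of case, either way round below 0.2 rad)) and value of joint lid above 1 rad), for 0.2 s.
2. both plates stand upright in slots of their own, hood still open (((x of plate_a_center in the frame of slot_near between -0.007 and 0.007 m and y of plate_a_center in the frame of slot_near between -0.012 and 0.012 m and z of plate_a_center in the frame of slot_near between 0.045 and 0.055 m) or (x of plate_a_center in the frame of slot_far between -0.007 and 0.007 m and y of plate_a_center in the frame of slot_far between -0.012 and 0.012 m and z of plate_a_center in the frame of slot_far between 0.045 and 0.055 m)) and angle between the z axis of each of plate_a_center, plate_b_center and the z axis of case, either way round below 0.15 rad and angle between the x axis of each of plate_a_center, plate_b_center and the x axis of case, either way round below 0.2 rad and ((x of plate_b_center in the frame of slot_near between -0.007 and 0.007 m and y of plate_b_center in the frame of slot_near between -0.012 and 0.012 m and z of plate_b_center in the frame of slot_near between 0.045 and 0.055 m) or (x of plate_b_center in the frame of slot_far between -0.007 and 0.007 m and y of plate_b_center in the frame of slot_far between -0.012 and 0.012 m and z of plate_b_center in the frame of slot_far between 0.045 and 0.055 m)) and value of joint lid above 1 rad), for 0.2 s.
3. the hood is shut (value of joint lid below 0.04 rad), for 0.2 s.
At the end, for the whole second after the job is handed in: Both plates stand at rest in different slots on the case floor (centre within 7 mm across and 12 mm along the slot, within 5 mm of seated height, upright within 0.15 rad), and the hood is shut to within 0.04 rad (((x of plate_a_center in the frame of slot_near between -0.007 and 0.007 m and y of plate_a_center in the frame of slot_near between -0.012 and 0.012 m and z of plate_a_center in the frame of slot_near between 0.045 and 0.055 m) or (x of plate_a_center in the frame of slot_far between -0.007 and 0.007 m and y of plate_a_center in the frame of slot_far between -0.012 and 0.012 m and z of plate_a_center in the frame of slot_far between 0.045 and 0.055 m)) and angle between the z axis of each of plate_a_center, plate_b_center and the z axis of case, either way round below 0.15 rad and angle between the x axis of each of plate_a_center, plate_b_center and the x axis of case, either way round below 0.2 rad and ((x of plate_b_center in the frame of slot_near between -0.007 and 0.007 m and y of plate_b_center in the frame of slot_near between -0.012 and 0.012 m and z of plate_b_center in the frame of slot_near between 0.045 and 0.055 m) or (x of plate_b_center in the frame of slot_far between -0.007 and 0.007 m and y of plate_b_center in the frame of slot_far between -0.012 and 0.012 m and z of plate_b_center in the frame of slot_far between 0.045 and 0.055 m)) and value of joint lid below 0.04 rad and linear speed of each of plate_a, plate_b below 0.02 m/s); the robot touches nothing.
It fails at once if the hood slams: it turns faster than 1 rad/s in the closing direction within the last 0.35 rad before shut (value of joint lid below 0.35 rad and velocity of joint lid below -1 rad/s).
It fails at once if plate_a is dropped into the case: it moves faster than 0.7 m/s with its centre over the case and less than 0.12 m above the table (height (world z) of plate_a_center below 0.12 m and horizontal distance between plate_a_center and case below 0.09 m and linear speed of plate_a above 0.7 m/s).
It fails at once if plate_b is dropped into the case: it moves faster than 0.7 m/s with its centre over the case and less than 0.12 m above the table (height (world z) of plate_b_center below 0.12 m and horizontal distance between plate_b_center and case below 0.09 m and linear speed of plate_b above 0.7 m/s).
It fails at once if the spool, the bottle or the scraper is moved by more than 30 mm (distance of any of spool, bottle, scraper from where it was at the start of the episode above 0.03 m).
It also fails if it takes over 72 s, if anything falls off the work surface, if the arm or the gripper's body presses on something with over 40 N, if the wrist force passes 120 N, or if a joint passes its speed limit or range.

## Working session

There is one attempt and no reset: what is moved stays moved. The work goes in short steps, Python scripts to look and compute and a shell command to move; the robot and the scene stay as the last step left them, time stands still between calls to the robot, and variables do not carry over. Pictures are saved under pics/ and viewed, at most 12 in all, crops included, and the job is handed in when it is done.

```bash
mkdir -p pics; ls; python3 - <<'E'
from bench import get_obs,camera,spot_in
import cv2,numpy as np
for n in ["scene","top"]:
    p=camera(n); cv2.imwrite(f"pics/{n}0.png",p["frame"][:,:,::-1])
    print(n,p["mtx"].tolist(),np.round(p["extrinsics"],4).tolist(), [k for k in p])
    for t in ["plate_a_center","stand","case","slot_near","lid_push","lid_hinge","spool","bottle","scraper"]:
        try: print(t,[(np.round(d["xyz"],3).tolist(),round(d["confidence"],2)) for d in spot_in(p,t)])
        except Exception as e: print(t,e)
o=get_obs();print({k:np.round(v,3).tolist() for k,v in o.items()})
E
```

```text
pics
scene [[409.8147031404215, 0.0, 258.00351438582743], [0.0, 409.8147031404215, 184.3170169432832], [0.0, 0.0, 1.0]] [[-0.2206, -0.5588, 0.7994, 1.5647], [0.9752, -0.1415, 0.1702, 0.2153], [0.0179, 0.8171, 0.5762, 0.81], [0.0, 0.0, 0.0, 1.0]] ['frame', 'mtx', 'extrinsics', 'shot']
plate_a_center [([0.796, 0.266, 0.005], 0.91), ([0.358, 0.062, 0.005], 0.8), ([0.29, 0.32, 0.006], 0.67), ([0.493, 0.229, 0.101], 0.61), ([0.558, 0.482, 0.046], 0.21)]
stand [([0.63, 0.242, 0.008], 0.95)]
case [([0.556, -0.15, 0.078], 0.78), ([0.764, 0.036, 0.076], 0.23)]
slot_near [([0.559, -0.148, 0.072], 0.59)]
lid_push [([0.56, -0.197, 0.136], 0.83)]
lid_hinge [([0.553, -0.197, 0.14], 0.83)]
spool [([0.557, 0.482, 0.045], 0.73)]
bottle [([0.764, 0.033, 0.078], 0.66)]
scraper [([0.594, -0.435, 0.007], 0.63)]
top [[405.8126272737573, 0.0, 249.1728101185955], [0.0, 405.8126272737573, 196.98761550744115], [0.0, 0.0, 1.0]] [[-0.0162, 0.9967, -0.0796, 0.4389], [-0.9998, -0.0168, -0.0061, -0.0089], [-0.0075, 0.0795, 0.9968, 1.3144], [0.0, 0.0, 0.0, 1.0]] ['frame', 'mtx', 'extrinsics', 'shot']
plate_a_center [([0.495, 0.232, 0.084], 0.95), ([0.354, 0.056, 0.008], 0.79), ([0.314, 0.298, 0.004], 0.77), ([0.794, 0.26, 0.01], 0.68)]
stand [([0.552, 0.235, 0.008], 0.92)]
case [([0.567, -0.141, 0.066], 0.57)]
slot_near [([0.572, -0.141, 0.068], 0.77)]
lid_push [([0.572, -0.201, 0.183], 0.87)]
lid_hinge [([0.565, -0.203, 0.184], 0.65)]
spool [([0.533, 0.479, 0.047], 0.65)]
bottle [([0.726, 0.019, 0.102], 0.62)]
scraper [([0.593, -0.437, 0.0], 0.73)]
{'time_s': 1.0, 'q': [-1.549, 0.181, 1.607, -0.0, 1.354, -0.206], 'dq': [0.002, -0.001, 0.0, -0.001, 0.002, -0.002], 'joint_efforts': [0.002, -44.484, -35.169, -0.0, 0.001, -0.0], 'eef_pos': [0.13, -0.56, 0.256], 'eef_rot': [-0.0, 0.994, 0.114, -0.0], 'wrist_force': [-0.088, 0.343, -0.591], 'torque': [-0.037, -0.041, -0.005], 'grasp_force': 0.0, 'opening': 1.002}
```

```bash
python3 - <<'E'
import cv2
t=cv2.imread("pics/top0.png");s=cv2.imread("pics/scene0.png")
cv2.imwrite("pics/t1.png",cv2.resize(t,(800,600),interpolation=2))
cv2.imwrite("pics/s1.png",cv2.resize(s,(800,600),interpolation=2))
E
```

```text
(no output)
```

View pics/t1.png

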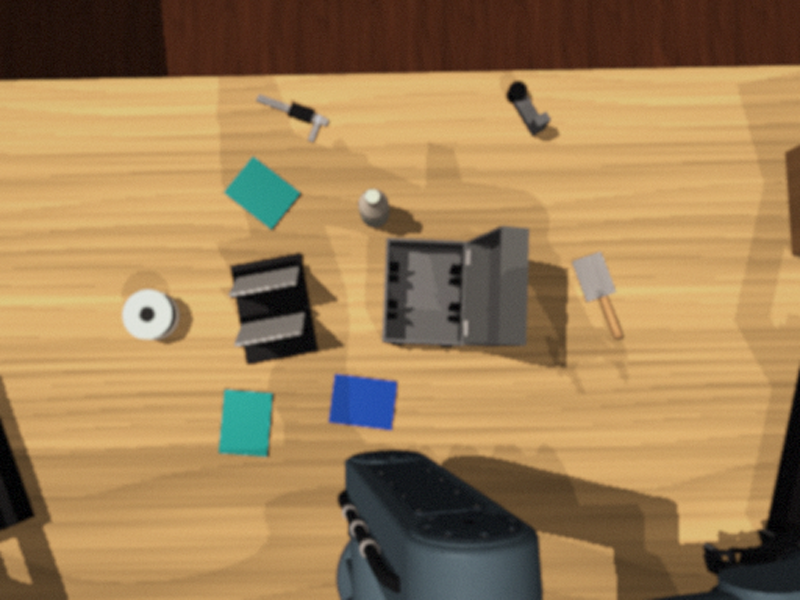

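View pics/s1.png

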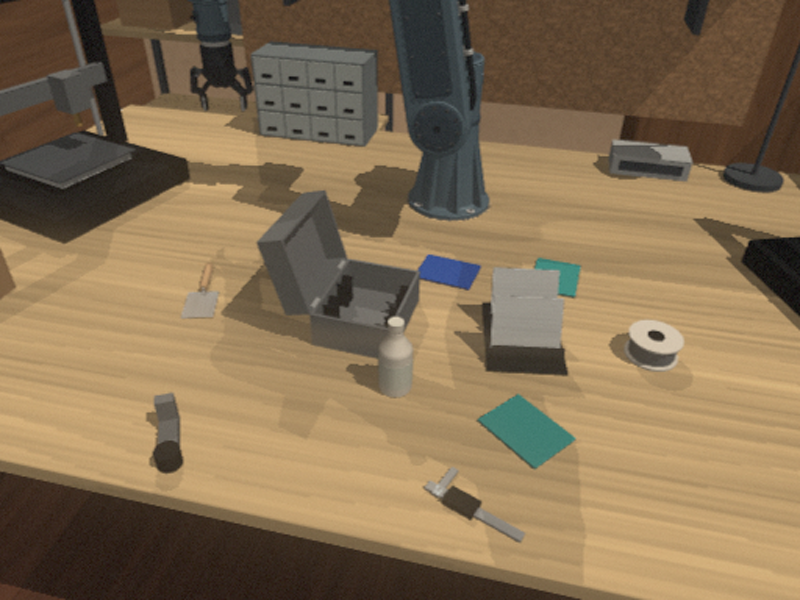

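Top view (800x600): the stand is at about (275,308), with silver leaning plates at (270,328) near and (265,283) far. The case is at (425,290), with its hood open to the right. Plate candidates are the silver ones on the stand, teal (245,423), teal (263,193) and blue (363,402). The silver, leaning ones on the stand fit; the flat coloured ones are look-alikes. Next I'll enlarge to confirm and to click corners.

```bash
python3 - <<'E'
import cv2,numpy as np
def crop(src,x0,y0,w,h,k,out):
    im=cv2.imread(src)[y0:y0+h,x0:x0+w]
    im=cv2.resize(im,None,fx=k,fy=k,interpolation=cv2.INTER_CUBIC)
    im=np.clip(im.astype(float)*1.3,0,255).astype(np.uint8)
    for i in range(0,w,10):
        cv2.line(im,(i*k,0),(i*k,6),(0,0,255),1)
        if i%20==0: cv2.putText(im,str(x0+i),(i*k,16),0,.35,(0,0,255),1)
    for j in range(0,h,10):
        cv2.line(im,(0,j*k),(6,j*k),(0,0,255),1)
        if j%20==0: cv2.putText(im,str(y0+j),(8,j*k+4),0,.35,(0,0,255),1)
    cv2.imwrite(out,im)
crop("pics/top0.png",142,140,200,100,4,"pics/tc.png")
crop("pics/scene0.png",165,120,200,125,4,"pics/sc.png")
E
```

```text
(no output)
```

View pics/tc.png

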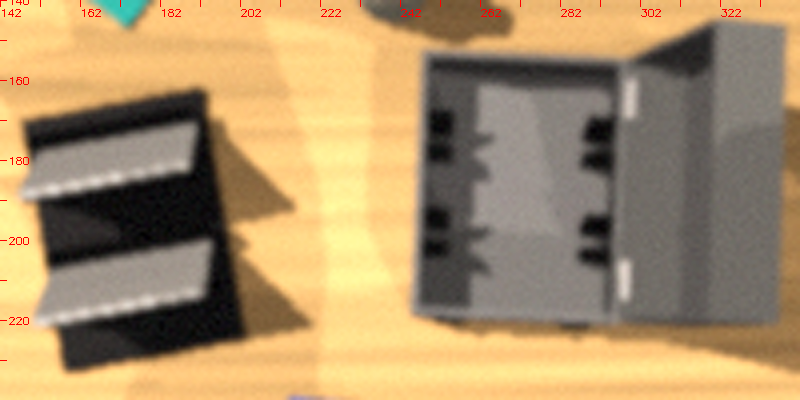

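View pics/sc.png

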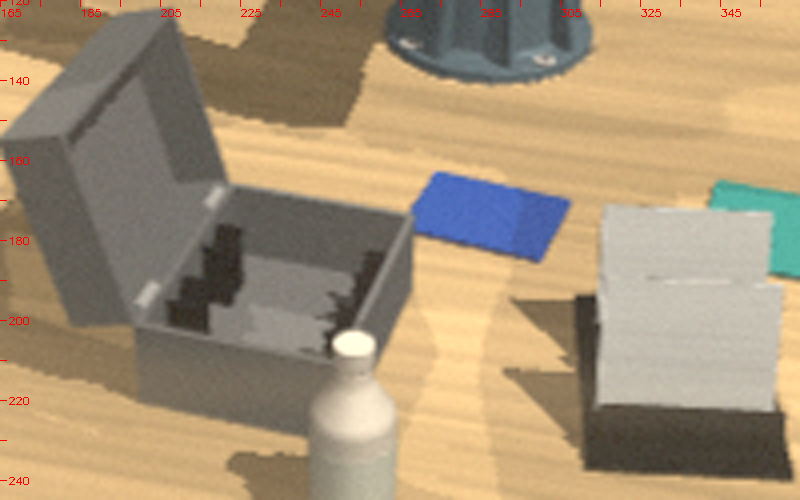

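The crops confirm the two silver plates leaning in the black stand, at top px (172,182) and (173,210). The look-alikes lie flat and are coloured. Now I'll fit the poses from the clicked corners.

```bash
cat > h.py <<'E'
import numpy as np, json
from scipy.optimize import least_squares
from scipy.spatial.transform import Rotation as R
K={'t':([405.8126,249.1728,196.9876],np.array([[-0.0162,0.9967,-0.0796,0.4389],[-0.9998,-0.0168,-0.0061,-0.0089],[-0.0075,0.0795,0.9968,1.3144]])),
   's':([409.8147,258.0035,184.3170],np.array([[-0.2206,-0.5588,0.7994,1.5647],[0.9752,-0.1415,0.1702,0.2153],[0.0179,0.8171,0.5762,0.81]]))}
def proj(c,p):
    (f,cx,cy),E=K[c]; q=E[:,:3].T@(np.asarray(p)-E[:,3]); return np.array([cx-f*q[0]/q[2],cy+f*q[1]/q[2]])
OFF={'t':(142,140),'s':(165,120)}
def px(c,u,v): return np.array([(u+.5)/4-.5+OFF[c][0],(v+.5)/4-.5+OFF[c][1]])
def W(P,l): # P=x,y,yaw
    return R.from_euler('z',P[2]).apply(l)+[P[0],P[1],0]
E
cat > fit.py <<'E'
from h import *
L=.45;d=np.array([-np.sin(L),0,np.cos(L)]);n=np.array([np.cos(L),0,np.sin(L)])
def pt(x0,y,k): return np.array([x0,0,.03])+.1*d+k*.003*n+[0,y,0]
S=[('t',24,122,[.11,.075,.008]),('t',205,90,[.11,-.075,.008]),('t',244,338,[-.1,-.075,.008]),('t',66,371,[-.1,.075,.008]),
('t',36,325,pt(-.02,.065,-1)),('t',205,299,pt(-.02,-.065,-1)),('t',22,200,pt(.075,.065,-1)),('t',191,174,pt(.075,-.065,-1)),
('s',603,206,pt(-.02,-.065,0)),('s',772,211,pt(-.02,.065,0)),('s',602,281,pt(.075,-.065,0)),('s',781,286,pt(.075,.065,0)),
('s',588,472,[.11,-.075,0]),('s',792,479,[.11,.075,0])]
f=lambda P:np.concatenate([proj(c,W(P,l))-px(c,u,v) for c,u,v,l in S])
r=least_squares(f,[.55,.24,.1],loss='soft_l1');print('stand',np.round(r.x,4));print(np.round(r.fun.reshape(-1,2),1).tolist())
C=[('t',424,53,[.103,.08,.075]),('t',413,318,[-.103,.08,.075]),('t',619,62,[.103,-.08,.075]),('t',611,322,[-.103,-.08,.075]),
('s',413,213,[-.103,.08,.075]),('s',230,185,[-.103,-.08,.075]),('s',136,323,[.103,-.08,.075]),('s',140,400,[.103,-.08,0])]
f=lambda P:np.concatenate([proj(c,W(P,l))-px(c,u,v) for c,u,v,l in C])
r2=least_squares(f,[.56,-.14,0],loss='soft_l1');print('case',np.round(r2.x,4));print(np.round(r2.fun.reshape(-1,2),1).tolist())
def hood(x,y,z,t): return [x,-.08+y*np.cos(t)-z*np.sin(t),.075+y*np.sin(t)+z*np.cos(t)]
H=[('s',4,138,.103,.16,.052),('s',68,138,.103,.16,0),('s',177,10,-.103,.16,0),('s',75,325,.103,0,.052),
('t',717,22,.103,.16,0),('t',785,28,.103,.16,.052),('t',778,324,-.103,.16,.052)]
f=lambda t:np.concatenate([proj(c,W(r2.x,hood(x,y,z,t[0])))-px(c,u,v) for c,u,v,x,y,z in H])
r3=least_squares(f,[1.6],loss='soft_l1');print('hood',r3.x);print(np.round(r3.fun.reshape(-1,2),1).tolist())
E
python3 fit.py
```

```text
stand [0.543  0.2377 0.1579]
[[-0.3, -1.0], [-0.1, -1.0], [0.8, 0.7], [-0.8, 0.5], [-0.5, 0.4], [0.8, -0.7], [-1.9, 0.1], [-0.9, -1.0], [-1.0, -1.0], [-0.8, -0.1], [0.8, -1.9], [1.3, -0.7], [-1.8, -0.6], [-0.9, 0.6]]
case [ 0.5692 -0.0688 -0.0507]
[[-1.5, -0.4], [-1.1, 0.0], [1.6, -1.0], [1.9, 0.8], [0.6, -0.6], [-0.1, -1.4], [-0.4, 0.0], [0.2, 0.4]]
hood [1.83010743]
[[-1.3, 0.1], [-1.1, -1.2], [-0.8, -1.4], [-0.6, 0.1], [-1.3, -1.1], [-0.8, -0.9], [-0.3, 0.4]]
```

```bash
cat >> h.py <<'E'
ST=[.543,.2377,.1579]; CA=[.5692,-.0703,-.0507]; L=.45
def rot(yaw,tilt): # tool x along frame +y, tool y along frame +x, tool z down, tilted towards +x by tilt
    z=np.array([np.sin(tilt),0,-np.cos(tilt)]);y=np.array([np.cos(tilt),0,np.sin(tilt)])
    return R.from_euler('z',yaw)*R.from_matrix(np.c_[[0,1,0],y,z])
def rel(p,Rt):
    from bench import get_obs
    o=get_obs();q=o['eef_rot'];R0=R.from_quat([q[1],q[2],q[3],q[0]])
    print('shift',np.round(R0.inv().apply(np.array(p)-o['eef_pos']),4),'turn',np.round((R0.inv()*Rt).as_rotvec(),3),'to',np.round(p,3))
def grasp(x0,back): # TCP for plate with lower edge at x0
    d=np.array([-np.sin(L),0,np.cos(L)])
    return W(ST,np.array([x0,0,.03])+(.091+back)*d)
E
python3 - <<'E'
from h import *
for x in(-.038,.038):
  for y in(.063,-.063): 
    p=proj('t',W(CA,[x,y,.065])); print(x,y,np.round((p-[142,140])*4,0))
rel(grasp(-.02,.12),rot(ST[2],L)); rel(grasp(-.02,0),rot(ST[2],L))
E
```

```text
-0.038 0.063 [434. 233.]
-0.038 -0.063 [598. 239.]
0.038 0.063 [438. 136.]
0.038 -0.063 [600. 141.]
shift [ 0.4712 -0.6917  0.0363] turn [-0.362  0.337 -1.473] to [0.433 0.22  0.22 ]
shift [ 0.5232 -0.6881  0.1443] turn [-0.362  0.337 -1.473] to [0.484 0.228 0.112]
```

```bash
python3 -m jog '[0.471,-0.692,0.036,-0.362,0.337,-1.473,0.4, 0.471,-0.692,0.036,-0.362,0.337,-1.473,0.4, 0.471,-0.692,0.036,-0.362,0.337,-1.473,0.4, 0.471,-0.692,0.036,-0.362,0.337,-1.473,0.4, 0.471,-0.692,0.036,-0.362,0.337,-1.473,0.4, 0.471,-0.692,0.036,-0.362,0.337,-1.473,0.4, 0.471,-0.692,0.036,-0.362,0.337,-1.473,0.4, 0.471,-0.692,0.036,-0.362,0.337,-1.473,0.4, 0.471,-0.692,0.036,-0.362,0.337,-1.473,0.4, 0.471,-0.692,0.036,-0.362,0.337,-1.473,0.4, 0.471,-0.692,0.036,-0.362,0.337,-1.473,0.4, 0.471,-0.692,0.036,-0.362,0.337,-1.473,0.4, 0.471,-0.692,0.036,-0.362,0.337,-1.473,0.4, 0.471,-0.692,0.036,-0.362,0.337,-1.473,0.4, 0.471,-0.692,0.036,-0.362,0.337,-1.473,0.4, 0.471,-0.692,0.036,-0.362,0.337,-1.473,0.4, 0.471,-0.692,0.036,-0.362,0.337,-1.473,0.4, 0.471,-0.692,0.036,-0.362,0.337,-1.473,0.4]'; python3 - <<'E'
from h import *
rel(grasp(-.02,.12),rot(ST[2],L)); rel(grasp(-.02,0),rot(ST[2],L))
from bench import get_obs; print(np.round(get_obs()['q'],2))
E
```

```text
time_s: 3.25
eef_pos: [0.4325, 0.2191, 0.2206]
eef_rot: [0.145, 0.634, 0.741, 0.17]
wrist_force: [0.3, 0.1, 1.0]
opening: 0.599
grasp_force: 0.0
shift [ 0.001  -0.      0.0006] turn [ 0.001  0.001 -0.002] to [0.433 0.22  0.22 ]
shift [ 1.200e-03 -1.000e-04  1.206e-01] turn [ 0.001  0.001 -0.002] to [0.484 0.228 0.112]
[ 0.25 -0.26  2.17 -0.06  0.78  0.13]
```

```bash
python3 -m jog '[0.001,0,0.04,0,0,0,0.4, 0.001,0,0.08,0,0,0,0.4, 0.001,0,0.105,0,0,0,0.4, 0.001,0,0.12,0,0,0,0.4, 0.001,0,0.12,0,0,0,0.4]'; python3 - <<'E'
from bench import camera
import cv2,numpy as np
a=camera("scene")["frame"][120:245,265:400,::-1];b=camera("top")["frame"][130:255,110:245,::-1]
im=np.hstack([a,b]);cv2.imwrite("pics/g1.png",cv2.resize(im,None,fx=2.9,fy=2.9,interpolation=2))
E
```

```text
time_s: 3.88
eef_pos: [0.4837, 0.2281, 0.1115]
eef_rot: [0.145, 0.634, 0.741, 0.169]
wrist_force: [-0.0, 0.5, 0.6]
opening: 0.601
grasp_force: 0.0
```

View pics/g1.png

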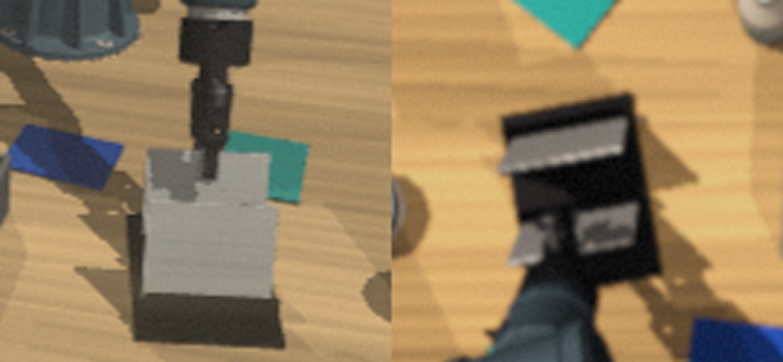

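Left view: the finger straddles the near silver plate at mid-width, around (210,165). Closing and lifting along the plate.

```bash
python3 -m jog '[0,0,0,0,0,0,0.7, 0,0,0,0,0,0,1, 0,0,0,0,0,0,1, 0,0,0,0,0,0,1, 0,0,0,0,0,0,1, 0,0,0,0,0,0,1, 0,0,-0.02,0,0,0,1, 0,0,-0.05,0,0,0,1, 0,0,-0.1,0,0,0,1, 0,0,-0.15,0,0,0,1, 0,0,-0.15,0,0,0,1]'; python3 - <<'E'
from h import *
from bench import get_obs
for z in (.27,.20,.101): rel(W(CA,[.038,0,z]),rot(CA[2],0))
E
```

```text
time_s: 5.35
eef_pos: [0.4201, 0.2199, 0.2515]
eef_rot: [0.147, 0.632, 0.741, 0.173]
wrist_force: [0.3, 0.1, -3.4]
opening: 0.056
grasp_force: 59.8
shift [-0.318   0.1326  0.0446] turn [ 0.456 -0.048  0.205] to [ 0.607 -0.072  0.27 ]
shift [-0.318   0.1017  0.1073] turn [ 0.456 -0.048  0.205] to [ 0.607 -0.072  0.2  ]
shift [-0.3181  0.0579  0.1962] turn [ 0.456 -0.048  0.205] to [ 0.607 -0.072  0.101]
```

```bash
python3 -m jog '[-0.06,0.025,0.01,0.456,-0.048,0.205,1, -0.12,0.05,0.018,0.456,-0.048,0.205,1, -0.18,0.075,0.025,0.456,-0.048,0.205,1, -0.24,0.1,0.034,0.456,-0.048,0.205,1, -0.29,0.12,0.04,0.456,-0.048,0.205,1, -0.318,0.1326,0.0446,0.456,-0.048,0.205,1, -0.318,0.1326,0.0446,0.456,-0.048,0.205,1, -0.318,0.1326,0.0446,0.456,-0.048,0.205,1]'; python3 - <<'E'
from h import *
import cv2
from bench import camera
rel(W(CA,[.038,0,.27]),rot(CA[2],0))
# expected plate corners drawn
fs=[]
for c,n,x0,y0 in(('s','scene',160,60),('t','top',220,120)):
    f=camera(n)["frame"][:,:,::-1]
    k=3;w,h=130,190
    im=cv2.resize(f[y0:y0+h,x0:x0+w],None,fx=k,fy=k,interpolation=2).copy()
    for y in(-.065,.065):
        for z in (.179,.279):
            p=proj(c,W(CA,[.038,y,z]))
            cv2.circle(im,tuple(int(v) for v in ((p+.5-[x0,y0])*k)),2,(0,0,255),-1)
    fs.append(im)
cv2.imwrite("pics/h1.png",np.hstack(fs))
E
```

```text
time_s: 6.35
eef_pos: [0.6054, -0.0725, 0.2627]
eef_rot: [-0.004, 0.725, 0.689, -0.004]
wrist_force: [-0.0, 0.1, -3.1]
opening: 0.057
grasp_force: 59.8
shift [ 0.0003  0.0016 -0.0074] turn [-0.011  0.001 -0.001] to [ 0.607 -0.072  0.27 ]
```

View pics/h1.png

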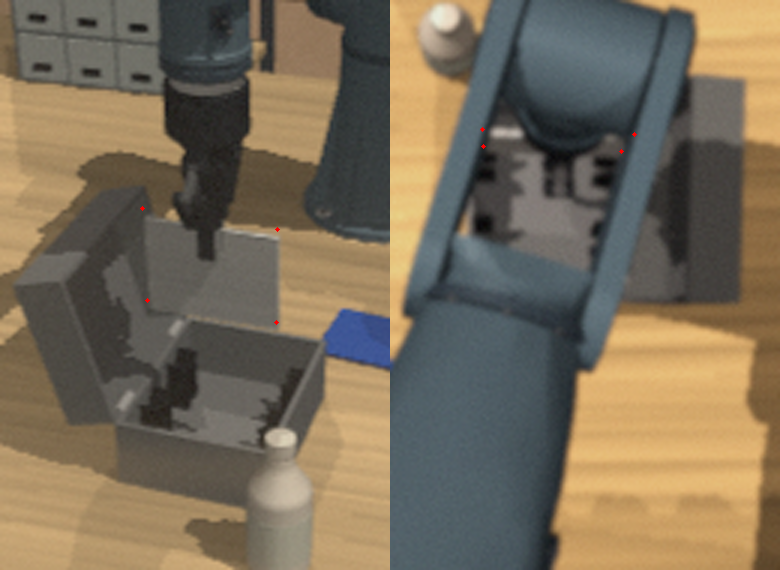

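The held plate matches its predicted corners to about 1–3 px in the scene view. Lowering.

```bash
python3 -m jog '[0,0,0.03,0,0,0,1, 0,0,0.06,0,0,0,1, 0,0,0.08,0,0,0,1, 0,0,0.095,0,0,0,1, 0,0,0.11,0,0,0,1, 0,0,0.12,0,0,0,1, 0,0,0.13,0,0,0,1, 0,0,0.13,0,0,0,1, 0,0,0.13,0,0,0,1]'; python3 - <<'E'
from h import *
rel(W(CA,[.038,0,.101]),rot(CA[2],0))
E
```

```text
time_s: 7.58
eef_pos: [0.6061, -0.0734, 0.1352]
eef_rot: [-0.001, 0.725, 0.689, -0.003]
wrist_force: [5.2, 1.3, -5.7]
opening: 0.059
grasp_force: 59.2
shift [0.0013 0.0012 0.0342] turn [-0.005  0.002 -0.001] to [ 0.607 -0.072  0.101]
```

```bash
python3 -m jog '[0,0.002,0,0,0,0,1, 0,0.003,0,0,0,0,1, 0,0.003,0.01,0,0,0,1, 0,0.003,0.01,0,0,0,1]'
```

```text
time_s: 8.07
eef_pos: [0.6073, -0.0731, 0.1235]
eef_rot: [-0.003, 0.725, 0.689, -0.004]
wrist_force: [1.2, -0.6, -3.3]
opening: 0.06
grasp_force: 59.8
```

```bash
python3 -m jog '[0,0.001,0.008,0,0,0,1, 0,0.001,0.014,0,0,0,1, 0,0.001,0.019,0,0,0,1, 0,0.001,0.022,0,0,0,1, 0,0.001,0.022,0,0,0,1, 0,0.001,0.022,0,0,0,1]'
```

```text
time_s: 8.82
eef_pos: [0.6093, -0.0736, 0.1031]
eef_rot: [-0.002, 0.725, 0.689, -0.003]
wrist_force: [0.1, -0.5, -2.4]
opening: 0.062
grasp_force: 59.9
```

```bash
python3 -m jog '[0,0,0.002,0,0,0,1, 0,0,0.004,0,0,0,1, 0,0,0.004,0,0,0,1, 0,0,0.004,0,0,0,1]'
```

```text
time_s: 9.32
eef_pos: [0.6095, -0.0734, 0.0996]
eef_rot: [-0.002, 0.725, 0.689, -0.003]
wrist_force: [-1.0, 1.6, 4.7]
opening: 0.062
grasp_force: 60.9
```

Seated on the floor, since the z force reversed. Releasing and lifting clear.

```bash
python3 -m jog '[0,0,-0.001,0,0,0,0.9, 0,0,-0.001,0,0,0,0.8, 0,0,-0.001,0,0,0,0.65, 0,0,-0.001,0,0,0,0.6, 0,0,-0.001,0,0,0,0.6, 0,0,-0.03,0,0,0,0.6, 0,0,-0.08,0,0,0,0.6, 0,0,-0.13,0,0,0,0.6, 0,0,-0.17,0,0,0,0.6, 0,0,-0.17,0,0,0,0.6]'; python3 - <<'E'
from h import *
rel(W(CA,[.038,0,.27]),rot(CA[2],0))
rel(grasp(.075,.12),rot(ST[2],L)); rel(grasp(.075,0),rot(ST[2],L))
from bench import camera
import cv2
p=camera("scene"); im=p["frame"][120:245,165:365,::-1]
cv2.imwrite("pics/p1.png",cv2.resize(im,None,fx=3,fy=3,interpolation=2))
E
```

```text
time_s: 10.58
eef_pos: [0.6124, -0.0738, 0.2736]
eef_rot: [0.002, 0.725, 0.689, -0.001]
wrist_force: [0.3, -1.1, 0.3]
opening: 0.405
grasp_force: 0.0
shift [ 0.0013 -0.0053  0.0036] turn [ 0.001  0.004 -0.001] to [ 0.607 -0.072  0.27 ]
shift [ 0.3043 -0.1017  0.0523] turn [-0.448  0.051 -0.205] to [0.526 0.235 0.22 ]
shift [ 0.3156 -0.0507  0.1604] turn [-0.448  0.051 -0.205] to [0.578 0.243 0.112]
```

View pics/p1.png

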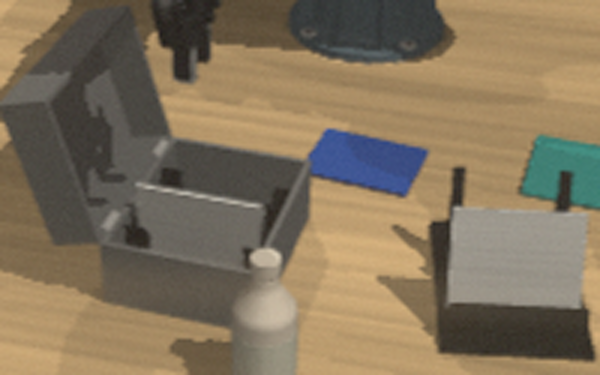

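Plate A stands upright in the far slot (top edge from (140,187) to (262,205)). Now plate B.

```bash
python3 -m jog '[0.06,-0.02,0.01,-0.448,0.051,-0.205,0.4, 0.12,-0.04,0.02,-0.448,0.051,-0.205,0.4, 0.18,-0.06,0.03,-0.448,0.051,-0.205,0.4, 0.24,-0.08,0.04,-0.448,0.051,-0.205,0.4, 0.29,-0.1,0.05,-0.448,0.051,-0.205,0.4, 0.304,-0.102,0.052,-0.448,0.051,-0.205,0.4, 0.304,-0.102,0.052,-0.448,0.051,-0.205,0.4, 0.304,-0.102,0.052,-0.448,0.051,-0.205,0.4, 0.304,-0.102,0.052,-0.448,0.051,-0.205,0.4]'; python3 - <<'E'
from h import *
rel(grasp(.075,.12),rot(ST[2],L)); rel(grasp(.075,0),rot(ST[2],L))
E
```

```text
time_s: 11.75
eef_pos: [0.5241, 0.2343, 0.2168]
eef_rot: [0.141, 0.634, 0.741, 0.168]
wrist_force: [0.4, -0.1, 1.1]
opening: 0.599
grasp_force: 0.0
shift [ 0.0004  0.0036 -0.0018] turn [-0.008 -0.002 -0.003] to [0.526 0.235 0.22 ]
shift [1.000e-04 4.500e-03 1.182e-01] turn [-0.008 -0.002 -0.003] to [0.578 0.243 0.112]
```

```bash
python3 -m jog '[0,0.002,0.04,-0.006,0,0,0.4, 0,0.004,0.08,-0.006,0,0,0.4, 0,0.004,0.105,-0.006,0,0,0.4, 0,0.004,0.118,-0.006,0,0,0.4, 0,0.004,0.118,-0.006,0,0,0.4]'; python3 - <<'E'
from h import *
rel(grasp(.075,0),rot(ST[2],L))
E
```

```text
time_s: 12.38
eef_pos: [0.5771, 0.2437, 0.1115]
eef_rot: [0.143, 0.634, 0.741, 0.17]
wrist_force: [-0.3, -0.2, 0.6]
opening: 0.6
grasp_force: 0.0
shift [-0.0005  0.0009 -0.0001] turn [-0.003 -0.003 -0.002] to [0.578 0.243 0.112]
```

```bash
python3 -m jog '[0,0,0,0,0,0,0.7, 0,0,0,0,0,0,1, 0,0,0,0,0,0,1, 0,0,0,0,0,0,1, 0,0,0,0,0,0,1, 0,0,0,0,0,0,1, 0,0,-0.02,0,0,0,1, 0,0,-0.05,0,0,0,1, 0,0,-0.1,0,0,0,1, 0,0,-0.15,0,0,0,1, 0,0,-0.15,0,0,0,1, 0,0,-0.15,0,0,0,1]'; sed -i 's/CA=\[.5692/CA=[.5714/' h.py; python3 - <<'E'
from h import *
for z in (.27,.101): rel(W(CA,[-.038,0,z]),rot(CA[2],0))
E
```

```text
time_s: 13.88
eef_pos: [0.5122, 0.2336, 0.2464]
eef_rot: [0.143, 0.633, 0.742, 0.17]
wrist_force: [-0.4, 0.3, -2.1]
opening: 0.057
grasp_force: 60.3
shift [-0.3015 -0.0133 -0.0337] turn [ 0.445 -0.05   0.205] to [ 0.533 -0.068  0.27 ]
shift [-0.302  -0.0864  0.1187] turn [ 0.445 -0.05   0.205] to [ 0.533 -0.068  0.101]
```

```bash
python3 -m jog '[-0.05,-0.002,-0.015,0.445,-0.05,0.205,1, -0.11,-0.005,-0.025,0.445,-0.05,0.205,1, -0.17,-0.008,-0.034,0.445,-0.05,0.205,1, -0.23,-0.01,-0.034,0.445,-0.05,0.205,1, -0.28,-0.012,-0.034,0.445,-0.05,0.205,1, -0.3015,-0.0133,-0.034,0.445,-0.05,0.205,1, -0.3015,-0.0133,-0.034,0.445,-0.05,0.205,1, -0.3015,-0.0133,-0.034,0.445,-0.05,0.205,1, -0.3015,-0.0133,-0.034,0.445,-0.05,0.205,1, -0.3015,-0.0133,-0.034,0.445,-0.05,0.205,1]'; python3 - <<'E'
from h import *
rel(W(CA,[-.038,0,.14]),rot(CA[2],0))
E
```

```text
time_s: 15.12
eef_pos: [0.5341, -0.0673, 0.2712]
eef_rot: [0.0, 0.724, 0.689, 0.001]
wrist_force: [0.2, -1.0, -2.4]
opening: 0.06
grasp_force: 60.3
shift [-0.0012 -0.0008  0.1312] turn [ 0.002 -0.001  0.001] to [ 0.533 -0.068  0.14 ]
```

```bash
python3 -m jog '[-0.001,-0.001,0.03,0,0,0,1, -0.001,-0.001,0.06,0,0,0,1, -0.001,-0.001,0.08,0,0,0,1, -0.001,-0.001,0.095,0,0,0,1, -0.001,-0.001,0.11,0,0,0,1, -0.001,-0.001,0.12,0,0,0,1, -0.001,-0.001,0.13,0,0,0,1, -0.001,-0.001,0.135,0,0,0,1, -0.001,-0.001,0.135,0,0,0,1]'
```

```text
time_s: 16.25
eef_pos: [0.533, -0.0692, 0.1358]
eef_rot: [0.0, 0.725, 0.689, 0.001]
wrist_force: [0.4, 0.2, -3.5]
opening: 0.062
grasp_force: 60.2
```

No lateral contact, so I'll continue down.

```bash
python3 -m jog '[0,0,0.01,0,0,0,1, 0,0,0.018,0,0,0,1, 0,0,0.025,0,0,0,1, 0,0,0.031,0,0,0,1, 0,0,0.035,0,0,0,1, 0,0,0.037,0,0,0,1, 0,0,0.037,0,0,0,1]'
```

```text
time_s: 17.12
eef_pos: [0.5336, -0.0691, 0.1]
eef_rot: [0.001, 0.725, 0.689, 0.001]
wrist_force: [-1.3, 1.4, 5.8]
opening: 0.063
grasp_force: 61.4
```

```bash
python3 -m jog '[0,0,-0.001,0,0,0,0.9, 0,0,-0.001,0,0,0,0.8, 0,0,-0.001,0,0,0,0.65, 0,0,-0.001,0,0,0,0.6, 0,0,-0.001,0,0,0,0.6, 0,0,-0.03,0,0,0,0.6, 0,0,-0.08,0,0,0,0.6, 0,0,-0.14,0,0,0,0.6, 0,0,-0.2,0,0,0,0.6, 0,0,-0.22,0,0,0,0.6, 0,0,-0.22,0,0,0,0.6]'; cat >> h.py <<'E'
def lidpose(th,tau,gap=0,r=.13):
    n=np.array([0,-np.sin(th),np.cos(th)]); f=np.array([0,np.cos(th),np.sin(th)])
    Rl=R.from_euler('x',tau)*rot(0,0); M=Rl.as_matrix()
    s=np.clip((th-tau)/.1,-1,1)
    C=np.array([0,-.08,.075])+r*f+(.052+gap)*n
    return W(CA,C-.025*M[:,2]-.011*s*M[:,0]), R.from_euler('z',CA[2])*Rl
E
python3 - <<'E'
from h import *
rel(W(CA,[0,-.33,.33]),lidpose(1.83,.6)[1]); rel(*lidpose(1.83,.6,.04)); rel(*lidpose(1.83,.6,.01))
from bench import camera
import cv2
p=camera("scene"); im=p["frame"][120:245,165:365,::-1]
cv2.imwrite("pics/p2.png",cv2.resize(im,None,fx=4,fy=4,interpolation=2))
E
```

```text
time_s: 18.5
eef_pos: [0.5337, -0.0696, 0.3211]
eef_rot: [0.002, 0.725, 0.689, 0.002]
wrist_force: [-1.7, 0.1, -1.2]
opening: 0.396
grasp_force: 0.0
shift [-0.3288  0.0378 -0.0084] turn [0.005 0.601 0.001] to [ 0.555 -0.4    0.33 ]
shift [-0.2241  0.037   0.13  ] turn [0.005 0.601 0.001] to [ 0.56  -0.295  0.191]
shift [-0.1951  0.0371  0.1223] turn [0.005 0.601 0.001] to [ 0.561 -0.266  0.199]
```

View pics/p2.png

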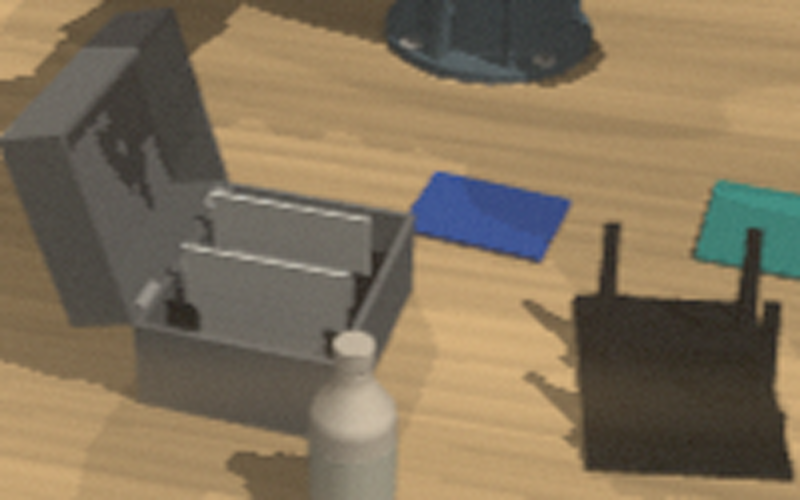

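Both plates stand upright: top edges from (207,192) to (368,217) and from (182,245) to (350,275). Now I'll go over and behind the hood with the fingers shut.

```bash
python3 -m jog '[-0.05,0.006,-0.01,0,0,0,1, -0.11,0.012,-0.01,0,0,0,1, -0.17,0.02,-0.01,0,0,0,1, -0.23,0.03,-0.01,0.001,0.1,0,1, -0.29,0.036,-0.01,0.003,0.28,0,1, -0.329,0.038,-0.008,0.004,0.45,0,1, -0.329,0.038,-0.008,0.005,0.6,0,1, -0.329,0.038,-0.008,0.005,0.6,0,1, -0.329,0.038,-0.008,0.005,0.6,0,1]'; python3 - <<'E'
from h import *
from bench import get_obs
print(np.round(get_obs()['q'],2))
rel(*lidpose(1.83,.6,.04)); rel(*lidpose(1.83,.6,.012))
E
```

```text
time_s: 19.68
eef_pos: [0.5543, -0.3988, 0.326]
eef_rot: [-0.205, 0.692, 0.658, 0.212]
wrist_force: [1.6, -1.3, 0.3]
opening: 0.0
grasp_force: 0.0
[-0.95  0.65  0.94  0.39  2.02 -0.81]
shift [0.0096 0.0012 0.1695] turn [-0.005  0.001 -0.001] to [ 0.56  -0.295  0.191]
shift [0.036  0.0012 0.1788] turn [-0.005  0.001 -0.001] to [ 0.561 -0.268  0.199]
```

```bash
python3 -m jog '[0,0,0.05,0,0,0,1, 0.005,0.001,0.1,0,0,0,1, 0.01,0.001,0.15,0,0,0,1, 0.01,0.001,0.17,0,0,0,1, 0.023,0.001,0.174,0,0,0,1, 0.036,0.001,0.179,0,0,0,1, 0.036,0.001,0.179,0,0,0,1, 0.036,0.001,0.179,0,0,0,1]'; python3 - <<'E'
from h import *
import cv2
from bench import camera
for th in (1.83,1.8,1.75,1.7,1.65,1.6,1.55,1.5,1.45,1.4): rel(*lidpose(th,.6))
im=camera("scene")["frame"][60:245,125:265,::-1]
cv2.imwrite("pics/l1.png",cv2.resize(im,None,fx=3,fy=3,interpolation=2))
E
```

```text
time_s: 20.68
eef_pos: [0.5614, -0.2701, 0.2006]
eef_rot: [-0.204, 0.693, 0.658, 0.213]
wrist_force: [0.1, -0.3, -0.7]
opening: 0.001
grasp_force: 0.0
shift [ 0.0116 -0.0001  0.0065] turn [-0.002  0.001 -0.001] to [ 0.562 -0.257  0.202]
shift [ 0.0158 -0.0001  0.0064] turn [-0.002  0.001 -0.001] to [ 0.562 -0.253  0.204]
shift [ 0.0228 -0.0001  0.0065] turn [-0.002  0.001 -0.001] to [ 0.562 -0.248  0.208]
shift [ 0.0298 -0.0001  0.007 ] turn [-0.002  0.001 -0.001] to [ 0.563 -0.242  0.212]
shift [ 0.0367 -0.0001  0.0078] turn [-0.002  0.001 -0.001] to [ 0.563 -0.235  0.215]
shift [ 0.0436 -0.0001  0.0089] turn [-0.002  0.001 -0.001] to [ 0.563 -0.229  0.218]
shift [ 0.0505 -0.0001  0.0104] turn [-0.002  0.001 -0.001] to [ 0.564 -0.223  0.22 ]
shift [ 0.0572 -0.0001  0.0122] turn [-0.002  0.001 -0.001] to [ 0.564 -0.216  0.223]
shift [ 0.0639 -0.0001  0.0144] turn [-0.002  0.001 -0.001] to [ 0.564 -0.209  0.225]
shift [ 0.0704 -0.0001  0.0169] turn [-0.002  0.001 -0.001] to [ 0.565 -0.202  0.226]
```

View pics/l1.png

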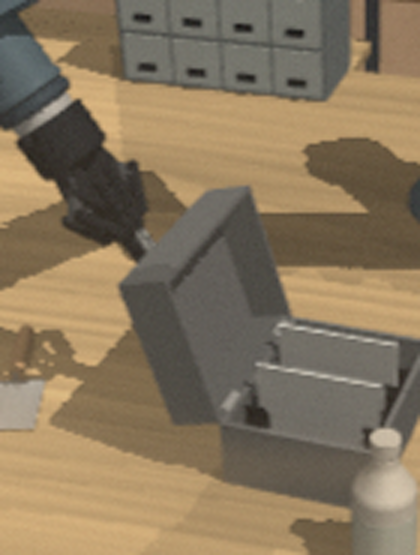

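The fingertip (145,250) is just outside the hood face and below its free edge. Starting the push.

```bash
python3 -m jog '[0.006,0,0.004,0,0,0,1, 0.0116,0,0.0065,0,0,0,1, 0.0158,0,0.0064,0,0,0,1, 0.0228,0,0.0065,0,0,0,1, 0.0298,0,0.007,0,0,0,1, 0.0298,0,0.007,0,0,0,1]'; python3 - <<'E'
from bench import get_obs
print(get_obs()['wrist_force'])
E
```

```text
time_s: 21.48
eef_pos: [0.5624, -0.2421, 0.2101]
eef_rot: [-0.204, 0.693, 0.658, 0.212]
wrist_force: [0.0, -6.7, -2.8]
opening: 0.001
grasp_force: 3.4
[ 0.02439879 -6.71902415 -2.79333507]
```

```bash
cat > seq.py <<'E'
from h import *
import sys
a,b,s=map(float,sys.argv[1:4])
for th in np.arange(a,b-1e-6,-s):
    print(round(th,3),end=' ');rel(*lidpose(th,min(.6,th-.15)))
E
python3 seq.py 1.66 0.9 .04
```

```text
1.66 shift [ 0.0068  0.0003 -0.0004] turn [-0.003  0.004 -0.002] to [ 0.563 -0.237  0.214]
1.62 shift [0.0124 0.0003 0.0004] turn [-0.003  0.004 -0.002] to [ 0.563 -0.232  0.217]
1.58 shift [0.0179 0.0003 0.0015] turn [-0.003  0.004 -0.002] to [ 0.563 -0.226  0.219]
1.54 shift [0.0233 0.0003 0.0027] turn [-0.003  0.004 -0.002] to [ 0.564 -0.221  0.221]
1.5 shift [0.0287 0.0003 0.0042] turn [-0.003  0.004 -0.002] to [ 0.564 -0.216  0.223]
1.46 shift [0.0341 0.0003 0.0059] turn [-0.003  0.004 -0.002] to [ 0.564 -0.211  0.224]
1.42 shift [0.0394 0.0002 0.0078] turn [-0.003  0.004 -0.002] to [ 0.565 -0.205  0.226]
1.38 shift [0.0445 0.0002 0.0099] turn [-0.003  0.004 -0.002] to [ 0.565 -0.2    0.227]
1.34 shift [0.0496 0.0002 0.0122] turn [-0.003  0.004 -0.002] to [ 0.565 -0.194  0.228]
1.3 shift [0.0546 0.0002 0.0148] turn [-0.003  0.004 -0.002] to [ 0.565 -0.189  0.229]
1.26 shift [0.0595 0.0002 0.0175] turn [-0.003  0.004 -0.002] to [ 0.566 -0.183  0.229]
1.22 shift [0.0643 0.0002 0.0204] turn [-0.003  0.004 -0.002] to [ 0.566 -0.178  0.229]
1.18 shift [0.069  0.0002 0.0235] turn [-0.003  0.004 -0.002] to [ 0.566 -0.172  0.229]
1.14 shift [0.0735 0.0002 0.0268] turn [-0.003  0.004 -0.002] to [ 0.567 -0.166  0.229]
1.1 shift [0.0779 0.0002 0.0302] turn [-0.003  0.004 -0.002] to [ 0.567 -0.161  0.229]
1.06 shift [0.0822 0.0002 0.0339] turn [-0.003  0.004 -0.002] to [ 0.567 -0.155  0.228]
1.02 shift [0.0863 0.0002 0.0377] turn [-0.003  0.004 -0.002] to [ 0.567 -0.15   0.227]
0.98 shift [0.0902 0.0002 0.0416] turn [-0.003  0.004 -0.002] to [ 0.568 -0.144  0.226]
0.94 shift [0.094  0.0002 0.0458] turn [-0.003  0.004 -0.002] to [ 0.568 -0.139  0.225]
0.9 shift [0.0977 0.0002 0.05  ] turn [-0.003  0.004 -0.002] to [ 0.568 -0.133  0.224]
```

```bash
python3 -m jog '[0.0068,0,0,0,0,0,1, 0.0124,0,0.0004,0,0,0,1, 0.0179,0,0.0015,0,0,0,1, 0.0233,0,0.0027,0,0,0,1, 0.0287,0,0.0042,0,0,0,1, 0.0341,0,0.0059,0,0,0,1, 0.0394,0,0.0078,0,0,0,1, 0.0445,0,0.0099,0,0,0,1, 0.0496,0,0.0122,0,0,0,1, 0.0546,0,0.0148,0,0,0,1, 0.0595,0,0.0175,0,0,0,1, 0.0643,0,0.0204,0,0,0,1, 0.069,0,0.0235,0,0,0,1, 0.0735,0,0.0268,0,0,0,1, 0.0779,0,0.0302,0,0,0,1, 0.0822,0,0.0339,0,0,0,1, 0.0863,0,0.0377,0,0,0,1, 0.0902,0,0.0416,0,0,0,1, 0.094,0,0.0458,0,0,0,1, 0.0977,0,0.05,0,0,0,1]'; python3 seq.py 0.87 0.29 .03
```

```text
time_s: 23.98
eef_pos: [0.5685, -0.1335, 0.2249]
eef_rot: [-0.203, 0.693, 0.658, 0.213]
wrist_force: [0.0, -7.5, 0.9]
opening: 0.002
grasp_force: 2.9
0.87 shift [ 0.002  -0.0003  0.0045] turn [-0.001  0.003 -0.001] to [ 0.568 -0.129  0.222]
0.84 shift [ 0.0045 -0.0003  0.0079] turn [-0.001  0.003 -0.001] to [ 0.569 -0.125  0.221]
0.81 shift [ 0.0069 -0.0003  0.0113] turn [-0.001  0.003 -0.001] to [ 0.569 -0.121  0.219]
0.78 shift [ 0.0092 -0.0003  0.0148] turn [-0.001  0.003 -0.001] to [ 0.569 -0.118  0.218]
0.75 shift [ 0.0114 -0.0003  0.0184] turn [-0.001  0.003 -0.001] to [ 0.569 -0.114  0.216]
0.72 shift [ 0.0142 -0.0003  0.0217] turn [-0.001 -0.027 -0.001] to [ 0.569 -0.11   0.215]
0.69 shift [ 0.0169 -0.0003  0.0252] turn [-0.001 -0.057 -0.001] to [ 0.57  -0.105  0.214]
0.66 shift [ 0.0196 -0.0003  0.0286] turn [-0.001 -0.087 -0.001] to [ 0.57  -0.101  0.212]
0.63 shift [ 0.0221 -0.0003  0.0322] turn [-0.001 -0.117 -0.001] to [ 0.57  -0.097  0.211]
0.6 shift [ 0.0245 -0.0003  0.0359] turn [-0.001 -0.147 -0.001] to [ 0.57  -0.093  0.209]
0.57 shift [ 0.0268 -0.0003  0.0396] turn
[... 167 characters left out ...]
3  0.0472] turn [-0.001 -0.237 -0.001] to [ 0.571 -0.081  0.203]
0.48 shift [ 0.0331 -0.0003  0.0511] turn [-0.001 -0.267 -0.001] to [ 0.571 -0.078  0.201]
0.45 shift [ 0.0349 -0.0003  0.0551] turn [-0.001 -0.297 -0.001] to [ 0.571 -0.074  0.199]
0.42 shift [ 0.0366 -0.0003  0.0591] turn [-0.001 -0.327 -0.001] to [ 0.571 -0.07   0.197]
0.39 shift [ 0.0382 -0.0003  0.0631] turn [-0.001 -0.357 -0.001] to [ 0.572 -0.066  0.194]
0.36 shift [ 0.0397 -0.0003  0.0673] turn [-0.001 -0.387 -0.001] to [ 0.572 -0.063  0.192]
0.33 shift [ 0.0411 -0.0003  0.0714] turn [-0.001 -0.417 -0.001] to [ 0.572 -0.059  0.189]
0.3 shift [ 0.0423 -0.0003  0.0756] turn [-0.001 -0.447 -0.001] to [ 0.572 -0.056  0.186]
```

```bash
python3 -m jog '[0.002,0,0.0045,0,0,0,1, 0.0045,0,0.0079,0,0,0,1, 0.0069,0,0.0113,0,0,0,1, 0.0092,0,0.0148,0,0,0,1, 0.0114,0,0.0184,0,0,0,1, 0.0142,0,0.0217,0,-0.027,0,1, 0.0169,0,0.0252,0,-0.057,0,1, 0.0196,0,0.0286,0,-0.087,0,1, 0.0221,0,0.0322,0,-0.117,0,1, 0.0245,0,0.0359,0,-0.147,0,1, 0.0268,0,0.0396,0,-0.177,0,1, 0.029,0,0.0433,0,-0.207,0,1, 0.0311,0,0.0472,0,-0.237,0,1, 0.0331,0,0.0511,0,-0.267,0,1, 0.0349,0,0.0551,0,-0.297,0,1, 0.0366,0,0.0591,0,-0.327,0,1, 0.0382,0,0.0631,0,-0.357,0,1, 0.0397,0,0.0673,0,-0.387,0,1]'; python3 seq.py 0.34 -.03 .02
python3 - <<'E'
import cv2
from bench import camera
im=camera("scene")["frame"][60:245,145:285,::-1]
cv2.imwrite("pics/l2.png",cv2.resize(im,None,fx=3,fy=3,interpolation=2))
E
```

```text
time_s: 26.22
eef_pos: [0.5714, -0.061, 0.1913]
eef_rot: [-0.074, 0.72, 0.685, 0.075]
wrist_force: [3.7, -1.9, 3.8]
opening: 0.001
grasp_force: 2.3
0.34 shift [0.0001 0.0005 0.0015] turn [-0.004 -0.021  0.   ] to [ 0.572 -0.061  0.19 ]
0.32 shift [0.0019 0.0005 0.0038] turn [-0.004 -0.041  0.   ] to [ 0.572 -0.058  0.188]
0.3 shift [0.0037 0.0005 0.006 ] turn [-0.004 -0.061  0.001] to [ 0.572 -0.056  0.186]
0.28 shift [0.0055 0.0005 0.0084] turn [-0.004 -0.081  0.001] to [ 0.572 -0.054  0.184]
0.26 shift [0.0072 0.0005 0.0107] turn [-0.004 -0.101  0.001] to [ 0.572 -0.052  0.182]
0.24 shift [0.0088 0.0006 0.0131] turn [-0.004 -0.121  0.001] to [ 0.572 -0.05   0.18 ]
0.22 shift [0.0104 0.0006 0.0156] turn [-0.004 -0.141  0.001] to [ 0.573 -0.048  0.178]
0.2 shift [0.012  0.0006 0.018 ] turn [-0.004 -0.161  0.001] to [ 0.573 -0.045  0.176]
0.18 shift [0.0135 0.0006 0.0205] turn [-0.004 -0.181  0.001] to [ 0.573 -0.043  0.174]
0.16 shift [0.015  0.0006 0.023 ] turn [-0.004 -0.201  0.001] to [ 0.573 -0.042  0.172]
0.14 shift [0.0164 0.0006 0.0256] turn [-0.004 -0.221  0.001] to [ 0.573 -0.04   0.17 ]
0.12 shift [0.0178 0.0006 0.0281] turn [-0.003 -0.241  0.001] to [ 0.573 -0.038  0.168]
0.1 shift [0.0191 0.0006 0.0307] turn [-0.003 -0.261  0.001] to [ 0.573 -0.036  0.165]
0.08 shift [0.0203 0.0006 0.0334] turn [-0.003 -0.281  0.001] to [ 0.573 -0.034  0.163]
0.06 shift [0.0215 0.0006 0.036 ] turn [-0.003 -0.301  0.001] to [ 0.573 -0.032  0.161]
0.04 shift [0.0227 0.0007 0.0387] turn [-0.003 -0.321  0.001] to [ 0.573 -0.031  0.158]
0.02 shift [0.0238 0.0007 0.0414] turn [-0.003 -0.341  0.001] to [ 0.573 -0.029  0.156]
-0.0 shift [0.0248 0.0007 0.0441] turn [-0.003 -0.361  0.001] to [ 0.574 -0.027  0.153]
-0.02 shift [0.0258 0.0007 0.0469] turn [-0.003 -0.381  0.001] to [ 0.574 -0.026  0.151]
```

View pics/l2.png

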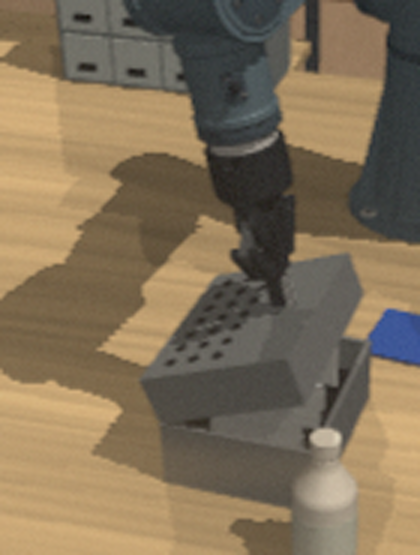

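Hood at about 0.38 rad, with the tip on its top face at (280,305). Continuing slowly.

```bash
python3 -m jog '[0,0,0.0015,0,-0.021,0,1, 0.0019,0,0.0038,0,-0.041,0,1, 0.0037,0,0.006,0,-0.061,0,1, 0.0055,0,0.0084,0,-0.081,0,1, 0.0072,0,0.0107,0,-0.101,0,1, 0.0088,0,0.0131,0,-0.121,0,1, 0.0104,0,0.0156,0,-0.141,0,1, 0.012,0,0.018,0,-0.161,0,1, 0.0135,0,0.0205,0,-0.181,0,1, 0.015,0,0.023,0,-0.201,0,1, 0.0164,0,0.0256,0,-0.221,0,1, 0.0178,0,0.0281,0,-0.241,0,1, 0.0191,0,0.0307,0,-0.261,0,1, 0.0203,0,0.0334,0,-0.281,0,1, 0.0215,0,0.036,0,-0.301,0,1, 0.0227,0,0.0387,0,-0.321,0,1, 0.0238,0,0.0414,0,-0.341,0,1, 0.0248,0,0.0441,0,-0.361,0,1, 0.0248,0,0.0441,0,-0.361,0,1]'; python3 seq.py 0 -.04 .02
```

```text
time_s: 28.65
eef_pos: [0.5722, -0.0272, 0.1529]
eef_rot: [0.049, 0.722, 0.688, -0.055]
wrist_force: [1.4, 1.5, 1.2]
opening: -0.003
grasp_force: 1.0
0.0 shift [-0.0003  0.0014 -0.0004] turn [-0.005 -0.002  0.003] to [ 0.574 -0.027  0.153]
-0.02 shift [0.0015 0.0014 0.0018] turn [-0.005 -0.022  0.003] to [ 0.574 -0.026  0.151]
-0.04 shift [0.0034 0.0015 0.004 ] turn [-0.005 -0.042  0.003] to [ 0.574 -0.024  0.148]
```

```bash
python3 -m jog '[0,0,0.001,0,0,0,1, 0,0,0.002,0,0,0,1, 0,0,0.003,0,0,0,1, 0,0,0.004,0,0,0,1, 0,0,0.004,0,0,0,1]'
```

```text
time_s: 29.28
eef_pos: [0.5724, -0.0274, 0.1524]
eef_rot: [0.049, 0.722, 0.687, -0.055]
wrist_force: [-9.0, 9.8, 23.7]
opening: 0.0
grasp_force: 12.3
```

The hood is on its stop: 24 N with no further motion. Backing off.

```bash
python3 -m jog '[0,0,0,0,0,0,1, 0,0,-0.01,0,0,0,1, 0,0,-0.04,0,0,0,1, 0,0,-0.09,0,0,0,1, 0,0,-0.14,0,0,0,1, -0.05,0,-0.18,0,0,0,1, -0.05,0,-0.18,0,0,0,1, -0.05,0,-0.18,0,0,0,1]'; python3 - <<'E'
import cv2
from bench import camera
im=camera("scene")["frame"][110:245,165:365,::-1]
cv2.imwrite("pics/f.png",cv2.resize(im,None,fx=4,fy=4,interpolation=2))
E
```

```text
time_s: 30.28
eef_pos: [0.5716, -0.0517, 0.3339]
eef_rot: [0.049, 0.723, 0.687, -0.055]
wrist_force: [0.4, 0.1, -0.9]
opening: -0.0
grasp_force: 0.0
```

View pics/f.png

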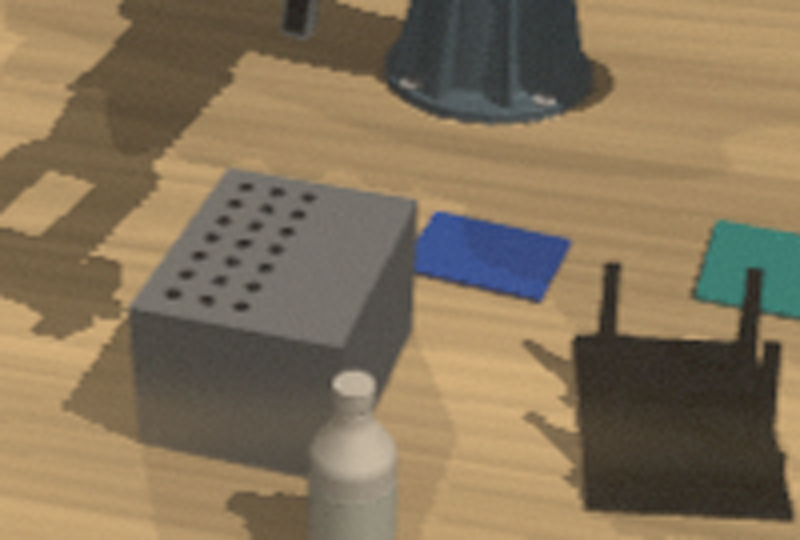

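The hood is flush and shut, with no gap along its edge from (135,310) to (345,345), and the robot is clear. Handing in.

```bash
python3 -c "
from bench import hand_in; print(hand_in())"
```

```text
the job is handed in; nothing more can be done
None
```

Both plates stand in their own slots, the hood is shut and the robot is clear; I handed the job in at about 30 s, and no verdict was returned.

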